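# Fit the charged battery pack in the lab meter and snap its cover shut

## Robot

A 6-joint arm with a two-finger parallel gripper is mounted at the origin on a cart in front of the work surface, level with it; the furniture and walls round the work are solid. World frame = base frame: x ahead of the robot, y to its left, z up, the work surface at z = 0. Lengths are in mm, angles in rad, forces in N, time in s.
With the tool pointing down it reaches from about 300 to 775 mm from the base axis. Payload 14.6 kg.
Tool frame: the origin (TCP) lies midway between the tips of the shut fingers; the grasp point (between the pads) lies 19 mm behind it (manip.grasp_offset is the distance from the TCP to the grasp point, in mm); z points along the fingers, y is the line along which they close (so a half turn about z gives the same grasp; the last joint's range is limited). The gripper opens to 94 mm and grips with 3 to 60 N. Pads are 16 mm wide; open, the fingers measure 119 mm over their backs; the gripper's body (75 mm by 177 mm) begins 78 mm behind the grasp point.
Start: joints at [-1.289, 0.3, 1.521, -0, 1.321, -0.067], TCP at [187.966, -516.873, 205.446] pointing down, gripper open.
Joint ranges: [-3.03, 3.03], [-0.79, 2.21], [0.23, 2.52], [-1.04, 4.18], [0, 3.07], [-2.55, 2.55]. Speed limits (rad/s): [2.22, 2.22, 2.57, 3.14, 3.14, 3.14].

## Interface

Orientations are given as [roll, pitch, yaw] about the fixed x, y, z axes, in that order (R = Rz(yaw) Ry(pitch) Rx(roll)).
In Python, from cell import manip, viewer gives the robot as it stands. The module is installed in compiled form; this text tells all that it offers.
- The arm moves only by the tool move_arm, never from a script. Its argument "moves" is a list of rows, each a list of 4 numbers: the shift along the tool's x, y, z in m, then the turn about the tool's z in rad. A call has 1 to 12 rows; each row is the pose to reach, as a shift and turn from the pose commanded when the call began, along the tool's axes at that moment; what a row does not reach only later rows make up. A row lasts 1/10 s, in which the tool goes at most 50 mm and 8.59 degrees, less where a joint would pass 70% of its speed; a pose out of reach is approached as far as the arm can. A call with a gripper value outside its range is refused whole. "jaw" is the finger opening in m, from 0 to 0.094, set as the call begins (left out, the last holds). The fingers move at their own pace and stop on an object; "squeeze" is the grip in N (left out, the last holds). Time passes only in rows, so rows that repeat a pose let the fingers close. It gives the time, the measured TCP pose, the force, the opening and the grip force at its end, in the units of the state.
- manip.read_state(): the state, without advancing time (a new reading comes with each control period).
- viewer.camera(name): name is "side" or "top"; returns a dict with "frame" (420x560x3 uint8, blue, green, red), "z_map" (420x560 float32, mm along the optical axis (not along the pixel's ray), 0 where there is no reading), "fx", "fy", "cx", "cy" (pixels), "origin" and "orientation" of the camera in the world. Camera axes: x right, y down, z forward; pixel columns grow to the right and rows downward; lengths in mm; the calibration is good to about 2 mm. A picture is of the moment at which its call begins.
- manip.sign_off(): hands the job in; it is judged then, once.
The state is a dict: "clock": time; "joints": joint angles; "qd": joint speeds; "effort": joint torques, N m; "eef_pos": TCP position; "eef_rot": TCP orientation; "wrist_force": force on the tool from outside, world axes, zero at the start; "moment": the same for the moment, N m; "finger_gap": finger opening in mm; "finger_force": force on a finger pad.
Only numpy, scipy, OpenCV 4.12 (cv2) and the standard library are available. Lean on these libraries where they do the work, as an engineer would, in place of code of your own. Each camera call takes 0.05 s, during which the arm holds its last target. There are 200 camera calls.

## Task

Take the charged battery pack out of the desk charger and lay it flat in the open battery bay of the meter, its contact end to the meter's spring contacts. Then swing the bay's hinged cover over it and press the free edge down until the catch snaps and holds it fully shut. Do not drop the pack, and leave the mug, the timer and the probe thermometer where they are.

Things in the scene. Friction and masses are not known exactly. Their poses are not given: they have to be found in the camera images.
- meter: Grey handheld lab meter lying on its face, 170 x 92 x 38 mm; it does not move. Origin: centre of its underside; local x along its length, z up. From x = -8 to +85 mm a closed shell, top at z = 38 mm, with three round probe sockets at the +x end; from x = -85 to -8 mm the open battery bay, black floor at z = 14 mm, no side walls above z = 17 mm
- bay_center (a point): Centre of the pack's cradle in the bay (meter local -45, 0, 23 mm), axes as the meter's. The pack lies at meter x = -70 to -20 mm with 2 mm play all round, between an end stop (top z = 21 mm), a contact block (face x = -18, top z = 29 mm) and four flared ribs (tops z = 21 mm) at the ends of its long sides; the middle 31 mm of each long side is free for fingers
- bay_contacts (a point): Point before the three spring contacts, on the shell side of the bay, where the middle of the pack's contact end belongs (meter local -20, 0, 23 mm)
- battery_cover (a joint): Angle of the bay's grey cover about its hinge, rad: 0 = fully shut, flush with the shell; 1.75 to 2.05 at the start, leaning away from the bay; stop at 2.1. The hinge is stiff: the cover stays where it is left. A spring catch resists over the last 0.14 rad (about 5 to 10 N at the free edge); past it, below about 0.05, the cover is held shut
- cover_hinge (a point): middle of the cover's hinge axis, at the outer end of the meter (meter local -82, 0, 17 mm; the axis is along the meter's y)
- cover_edge (a point): Point on the outer face of the cover, mid-width, 9 mm short of its free edge, by the thumb ridges: 64 mm from the hinge along the cover and 21 mm out from the hinge plane. Shut, it is at meter local -18, 0, 38 mm. The cover is a cap 76 x 92 mm with a 23 mm skirt
- charger: dark grey desk charger, about 65 x 78 x 28 mm, does not move. Origin: centre of its underside below its pocket; the pocket is 21 x 37 mm (x by y), open upward, its floor at z = 10 mm, rim at z = 28 mm
- pack: light grey battery pack, a flat block 18 x 34 x 50 mm (local x, y, z), 60 g. Origin: middle of its contact end (three flat brass contacts); z points from the contact end to the ridged end. At the start it stands in the charger's pocket, contact end down; its upper 32 mm stand clear of the rim (top at 60 mm). Either broad face (18 mm apart) may be uppermost in the bay
- pack_center (a point): centre of the pack, 25 mm from the contact end; axes as the pack's
- pack_contacts (a point): middle of the pack's contact end
- mug: white mug, 92 x 127 x 95 mm, bystander; origin under its centre
- thermometer: white probe thermometer lying flat behind the work, near the sink, 24 x 225 x 19 mm, bystander; origin under its centre
- timer: clockwork kitchen timer, 63 x 60 x 68 mm, bystander; origin under its centre
Things that resemble listed ones, but are neither listed nor needed, are in the scene too. Of the things that look like the pack, the smaller one is meant.

How it is judged:
By the outcome, as a careful person would: the job done as asked, in the order asked, and still so for the second after the job is handed in, with the robot touching nothing.
It also fails if it takes over 67 s, if anything falls off the work surface, if the arm or the gripper's body presses on something with over 40 N, if the wrist force passes 120 N, or if a joint passes its speed limit or range.

## Working session

There is one attempt and no reset: what is moved stays moved. The work goes in short steps, Python scripts to look and compute and a tool call to move; the robot and the scene stay as the last step left them, time stands still between calls to the robot, and variables do not carry over. Pictures are saved under pics/ and viewed, at most 12 in all, crops included, and the job is handed in when it is done.

Besides the shell and the picture viewer there is one more tool, called after ">>>" in YAML: its name, and indented under it one key for each argument. move_arm: Moves the arm, as the interface text tells. Its arguments: {"type":"object","properties":{"moves":{"type":"array"},"jaw":{"type":"number"},"squeeze":{"type":"number"}},"required":["moves"]}

```bash
mkdir -p pics; cat > h.py <<'E'
import numpy as np, cv2
from scipy.spatial.transform import Rotation as R
from cell import manip, viewer
def cam(n):
    c=viewer.camera(n); o=c['orientation']; o=np.array(o,float)
    M=o if o.shape==(3,3) else R.from_euler('xyz',o).as_matrix()
    c['M']=M; c['o']=np.array(c['origin'],float); return c
def pts(c):
    h,w=c['z_map'].shape; u,v=np.meshgrid(np.arange(w),np.arange(h)); z=c['z_map']
    p=np.stack([(u-c['cx'])/c['fx']*z,(v-c['cy'])/c['fy']*z,z],-1)
    return p@c['M'].T+c['o']
E
python3 - <<'E'
from h import *
a=cam('top');b=cam('side')
for n,c in(('top',a),('side',b)):
    cv2.imwrite(f'pics/{n}0.png',c['frame']); print(n,c['o'],c['orientation'],c['fx'],c['cx'],c['cy']); np.save(n+'0.npy',pts(c))
print(manip.read_state())
E
```

```text
top [ 295.73082947 -103.6771145  1300.9513811 ] [-2.9454396  -0.00544096 -1.57285071] 457.8616808511928 276.3582308318024 216.73073050147426
side [-32.23987597 782.22049394 670.35423233] [-2.0809892  0.0168017 -2.5975329] 418.04970971068036 283.75078185157486 210.20823136820653
{'clock': 0.1, 'joints': array([-1.28859614e+00,  3.00411968e-01,  1.52151515e+00,  3.26737080e-05,
        1.32068508e+00, -6.66370388e-02]), 'qd': array([ 0.00099465, -0.0023531 ,  0.00010996,  0.00018533,  0.00159875,
        0.00077084]), 'effort': array([ 1.71138665e-03, -5.32650125e+01, -3.53283119e+01,  7.10358960e-02,
        2.34954699e-02, -4.19109040e-05]), 'eef_pos': array([ 187.91492376, -516.65768294,  204.94665281]), 'eef_rot': array([-3.14057748e+00, -9.94675643e-05,  3.48829072e-01]), 'wrist_force': array([0.59092593, 0.10909253, 0.41186274]), 'moment': array([0.00405737, 0.03865782, 0.0446863 ]), 'finger_force': 0.0, 'finger_gap': 93.75321832981203}
```

View pics/top0.png

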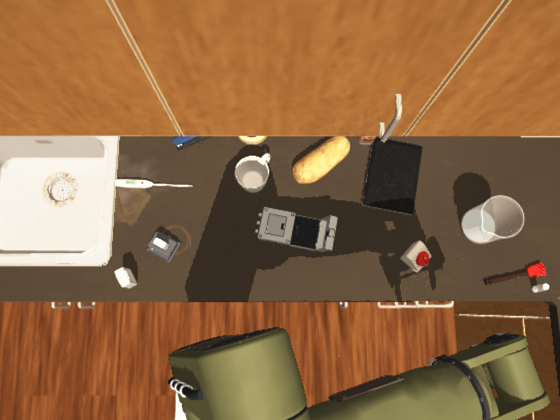

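View pics/side0.png

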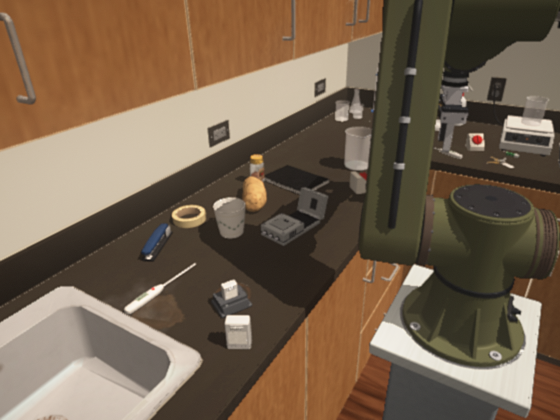

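The top view shows the charger with the pack at (164,244), the larger look-alike at (125,277), and the meter at (297,229). The meter's shell is on the left, the black bay at about (305,232), and the open cover at (328,233). The side view agrees.

```bash
python3 - <<'E'
from h import *
P=np.load('top0.npy'); im=cv2.imread('pics/top0.png'); g=im.max(2)
def rect(name,u0,u1,v0,v1,lo,hi,extra=None):
    m=np.zeros(g.shape,bool); m[v0:v1,u0:u1]=1
    m&=(P[...,2]>lo)&(P[...,2]<hi)
    if extra is not None: m&=extra
    q=P[m]; 
    if len(q)<5: print(name,len(q)); return
    r=cv2.minAreaRect(q[:,:2].astype(np.float32)); print(name,len(q),q.mean(0).round(1),np.round(r[0],1),np.round(r[1],1),round(r[2],1),'z',np.percentile(q[:,2],[5,50,95]).round(1))
rect('pack',140,190,220,270,50,75)
rect('charger',140,190,220,270,20,35)
rect('decoy',105,145,260,295,30,120)
rect('shell',245,310,200,255,33,45)
rect('bayfloor',285,325,210,255,8,20,g<40)
rect('cover',310,345,205,260,50,120)
rect('mug',225,280,140,200,60,120)
rect('counter',180,240,200,220,-30,30)
h=im[135:310,80:360]
cv2.imwrite('pics/crop1.png',cv2.resize(im[195:295,105:355],None,fx=3.2,fy=3.2,interpolation=cv2.INTER_CUBIC))
q=P[200:262,310:345].reshape(-1,3); q=q[q[:,2]>12]
np.set_printoptions(suppress=True,precision=0)
for v in(225,233,241): print(P[v,296:342])
E
```

```text
pack 88 [471.4 207.7  59.6] [471.8 208.7] [35.  18.7] 60.6 z [55.8 59.3 64. ]
charger 353 [467.  208.9  27.1] [467.8 210.6] [69.  54.7] 63.1 z [21.3 27.3 32.5]
decoy 267 [377.9 296.4  64.6] [379.1 299.9] [50.2 27.8] 30.0 z [35.4 70.4 75.6]
shell 1008 [ 523.3 -111.4   38. ] [ 524.1 -111.2] [92.7 92.4] 79.1 z [34.1 37.8 42.1]
bayfloor 631 [ 506.7 -192.6   14. ] [ 507.2 -192.1] [69.1 82.4] 78.5 z [10. 14. 18.]
cover 266 [ 494.  -256.8   81.3] [ 496.6 -252.5] [31.6 93.2] 78.2 z [61.3 83.3 88.5]
mug 386 [676.6 -45.8  82.5] [671.7 -43.3] [ 91.8 114.5] 85.4 z [63.3 84.2 96.3]
counter 1196 [ 5.759e+02  8.280e+01 -3.000e-01] [576.3  83.4] [173.9  58.6] 89.9 z [-4.6 -0.3  4. ]
[[ 524. -166.   30.]
 [ 528. -170.   11.]
 [ 528. -173.   11.]
 [ 527. -176.   15.]
 [ 528. -179.   13.]
 [ 527. -181.   15.]
 [ 528. -185.   12.]
 [ 528. -187.   13.]
 [ 528. -190.   13.]
 [ 527. -193.   15.]
 [ 528. -196.    9.]
 [ 527. -198.   17.]
 [ 527. -202.   13.]
 [ 527. -204.   17.]
 [ 527. -207.   17.]
 [ 528. -210.   12.]
 [ 526. -212.   22.]
 [ 525. -215.   28.]
 [ 527. -219.   16.]
 [ 527. -222.   13.]
 [ 5
[... 1776 characters left out ...]
  15.]
 [ 481. -204.   15.]
 [ 481. -206.   16.]
 [ 482. -210.   11.]
 [ 481. -212.   14.]
 [ 481. -215.   15.]
 [ 481. -218.   13.]
 [ 481. -220.   16.]
 [ 481. -223.   17.]
 [ 481. -227.   13.]
 [ 480. -229.   19.]
 [ 481. -232.   16.]
 [ 481. -235.   17.]
 [ 481. -238.   14.]
 [ 481. -240.   15.]
 [ 481. -243.   14.]
 [ 480. -245.   22.]
 [ 479. -248.   26.]
 [ 470. -243.   88.]
 [ 470. -246.   89.]
 [ 471. -249.   86.]
 [ 471. -252.   83.]
 [ 471. -255.   82.]
 [ 471. -258.   81.]
 [ 471. -260.   82.]
 [ 471. -263.   82.]
 [ 483. -277.   -2.]
 [ 483. -280.   -2.]
 [ 483. -282.    0.]
 [ 483. -285.   -1.]
 [ 483. -288.    2.]
 [ 483. -291.   -2.]
 [ 484. -294.   -4.]
 [ 483. -297.    0.]]
```

View pics/crop1.png

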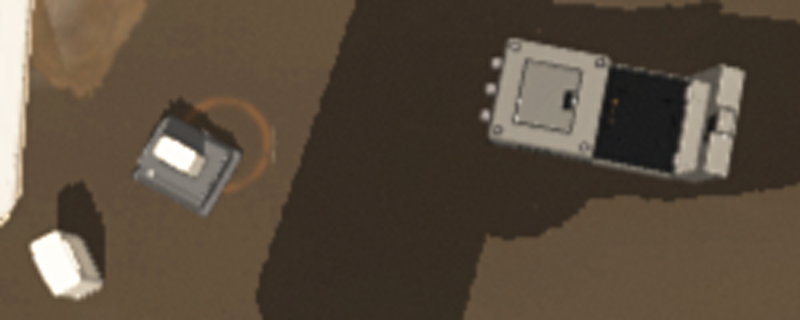

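The crop shows the pack's white top at about (178,155), long side running right and down, on the dark charger. The meter's bay is black at (645,120), and the cover is open to its right.

The tool can only yaw, so it always points down. I'll pull the pack, tip it flat in a light grip on the counter, regrip it at the middle, and place it in the bay. First I'll refine the poses with ray casts.

```bash
cat >> h.py <<'E'
def cast(c,uv,z):
    uv=np.atleast_2d(uv); d=np.stack([(uv[:,0]-c['cx'])/c['fx'],(uv[:,1]-c['cy'])/c['fy'],np.ones(len(uv))],-1)@c['M'].T
    return c['o']+d*((z-c['o'][2])/d[:,2])[:,None]
def go(x,y,z,yawdeg=None):
    "shift in m (tool axes) and turn to a world TCP target"
    s=manip.read_state(); p=s['eef_pos']; M=R.from_euler('xyz',s['eef_rot']).as_matrix()
    psi=np.arctan2(M[1,0],M[0,0]); d=(M.T@(np.array([x,y,z])-p))/1000
    t=0 if yawdeg is None else psi-np.radians(yawdeg)
    print('yaw',round(np.degrees(psi),2),'shift',d.round(4),'turn',round(t,4))
E
python3 - <<'E'
from h import *
a=cam('top'); b=cam('side')
def top(c,u0,u1,v0,v1,lo,z):
    m=np.zeros(c['frame'].shape[:2],np.uint8); m[v0:v1,u0:u1]=(c['frame'][v0:v1,u0:u1].min(2)>lo)
    cs,_=cv2.findContours(m,cv2.RETR_EXTERNAL,cv2.CHAIN_APPROX_NONE); k=max(cs,key=cv2.contourArea)
    q=cast(c,k.reshape(-1,2).astype(float),z); print(cv2.boundingRect(k),cv2.minAreaRect(q[:,:2].astype(np.float32)),lo)
    M=cv2.moments(m,True); print('cen',cast(c,[[M['m10']/M['m00'],M['m01']/M['m00']]],z))
for lo in(150,190): top(a,145,185,225,262,lo,60)
Pb=pts(b)
def rect(n,P,u0,u1,v0,v1,lo,hi):
    q=P[v0:v1,u0:u1].reshape(-1,3); q=q[(q[:,2]>lo)&(q[:,2]<hi)]
    print(n,len(q),q.mean(0).round(1),cv2.minAreaRect(q[:,:2].astype(np.float32)))
rect('pack top side',Pb,215,245,275,305,57,63)
rect('pack body side',Pb,215,245,275,305,40,66)
rect('shell side',Pb,258,312,205,245,35,41)
# shell/bay boundaries in top: meter upper surface edge
P=pts(a)
m=((P[...,2]>34)&(P[...,2]<42)); q=P[200:255,250:310][m[200:255,250:310]]
for ang in(77,78,78.7,79.5,80.5):
    t=np.radians(ang); u=q[:,:2]@[np.cos(t),np.sin(t)]; w=q[:,:2]@[-np.sin(t),np.cos(t)]
    print(ang,np.percentile(u,[1,99]).round(1),np.percentile(w,[1,99]).round(1))
go(471,208,130,151.5)
E
```

```text
(153, 238, 15, 11) ((468.9947814941406, 206.18301391601562), (41.756771087646484, 18.88916015625), 59.49848175048828) 150
cen [[468.83572176 207.38373814  60.        ]]
(153, 238, 13, 10) ((471.2391052246094, 208.7357940673828), (32.69987487792969, 18.069957733154297), 63.73171615600586) 190
cen [[470.88588457 208.86636939  60.        ]]
pack top side 81 [472.9 211.3  59.5] ((472.672119140625, 211.10169982910156), (31.708629608154297, 20.855405807495117), 67.20159912109375)
pack body side 174 [471.1 213.8  53.5] ((473.60479736328125, 211.42784118652344), (34.06089401245117, 20.508941650390625), 62.889671325683594)
shell side 493 [ 524.5 -106.4   37.5] ((514.6774291992188, -155.99697875976562), (195.79502868652344, 92.55261993408203), 77.44364929199219)
77 [-35.5  54.4] [-580.3 -490.3]
78 [-44.8  45. ] [-579.9 -490.5]
78.7 [-51.3  38.5] [-579.9 -490.5]
79.5 [-58.7  31.1] [-579.7 -490.4]
80.5 [-68.3  21.7] [-579.4 -490. ]
yaw 19.98 shift [ 0.5137 -0.5843  0.0756] turn -2.2954
```

>>> move_arm:
  moves:
    - [0.5154,-0.5858,0.055,-2.32]
    - [0.5154,-0.5858,0.055,-2.32]
    - [0.5154,-0.5858,0.055,-2.32]
    - [0.5154,-0.5858,0.055,-2.32]
    - [0.5154,-0.5858,0.055,-2.32]
    - [0.5154,-0.5858,0.055,-2.32]
    - [0.5154,-0.5858,0.055,-2.32]
    - [0.5154,-0.5858,0.055,-2.32]
    - [0.5154,-0.5858,0.055,-2.32]
    - [0.5154,-0.5858,0.055,-2.32]
    - [0.5154,-0.5858,0.055,-2.32]
    - [0.5154,-0.5858,0.055,-2.32]
  jaw: 0.06

```text
clock: 1.4
eef_pos: [406.2, 42.8, 163.3]
eef_rot: [3.141, 0.0, 2.155]
wrist_force: [0.9, -0.4, 1.0]
finger_gap: 60.0
finger_force: 0.0
```

```bash
python3 -c "
from h import *
go(472,210,120,153); print(manip.read_state()['clock'])"
```

```text
yaw 123.48 shift [0.1032 0.1471 0.0434] turn -0.5152
1.4
```

>>> move_arm:
  moves:
    - [0.1032,0.1471,0.043,-0.515]
    - [0.1032,0.1471,0.043,-0.515]
    - [0.1032,0.1471,0.043,-0.515]
    - [0.1032,0.1471,0.043,-0.515]
    - [0.1032,0.1471,0.043,-0.515]
    - [0.1032,0.1471,0.043,-0.515]
    - [0.1032,0.1471,0.043,-0.515]
    - [0.1032,0.1471,0.043,-0.515]

```text
clock: 2.2
eef_pos: [472.8, 206.4, 120.8]
eef_rot: [3.141, 0.001, 2.662]
wrist_force: [-0.8, 0.0, 0.2]
finger_gap: 60.1
finger_force: 0.0
```

```bash
python3 -c "
from h import *
go(472,210,37,153)
b=cam('side'); cv2.imwrite('pics/s1.png',cv2.resize(b['frame'][200:350,130:330],None,fx=3,fy=3))"
```

```text
yaw 152.52 shift [0.0024 0.0027 0.0838] turn -0.0084
```

View pics/s1.png

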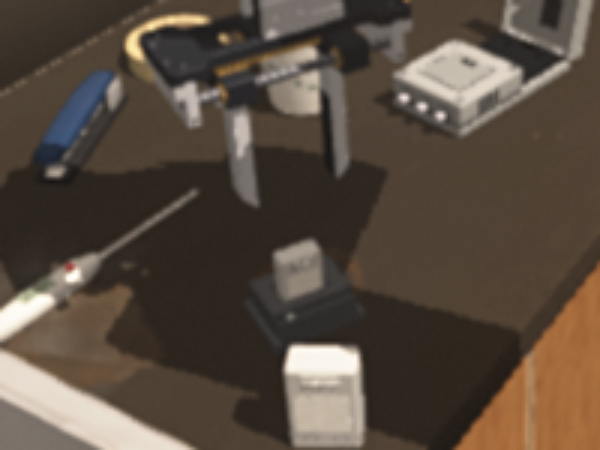

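The side crop shows the open fingers above the pack at (297,270), aligned across its 34 mm width.

>>> move_arm:
  moves:
    - [0,0,0.02,0]
    - [0,0,0.035,0]
    - [0,0,0.045,0]
    - [0,0,0.045,0]

```text
clock: 2.65
eef_pos: [472.3, 206.8, 74.5]
eef_rot: [-3.14, -0.001, 2.663]
wrist_force: [-0.3, -0.2, -0.4]
finger_gap: 59.8
finger_force: 0.0
```

```bash
python3 -c "
from h import *
go(472,210,37,153)"
```

```text
yaw 152.58 shift [0.0017 0.0028 0.0375] turn -0.0073
```

>>> move_arm:
  moves:
    - [0.001,0.002,0.015,-0.007]
    - [0.001,0.002,0.03,-0.007]
    - [0.001,0.002,0.0375,-0.007]
    - [0.001,0.002,0.0375,-0.007]

```text
clock: 3.05
eef_pos: [472.6, 209.4, 37.6]
eef_rot: [-3.141, -0.001, 2.671]
wrist_force: [-0.2, 0.1, -0.2]
finger_gap: 60.7
finger_force: 0.0
```

>>> move_arm:
  moves:
    - [0,0,0,0]
    - [0,0,0,0]
    - [0,0,0,0]
    - [0,0,0,0]
    - [0,0,0,0]
    - [0,0,0,0]
    - [0,0,0,0]
    - [0,0,0,0]
  jaw: 0.028
  squeeze: 12

```text
clock: 3.85
eef_pos: [473.0, 209.6, 38.2]
eef_rot: [3.141, 0.0, 2.671]
wrist_force: [-0.3, -1.6, 5.2]
finger_gap: 33.8
finger_force: 12.0
```

>>> move_arm:
  moves:
    - [0,0,-0.01,0]
    - [0,0,-0.025,0]
    - [0,0,-0.045,0]
    - [0,0,-0.065,0]
    - [0,0,-0.065,0]
    - [0,0,-0.065,0]

```text
clock: 4.45
eef_pos: [472.7, 209.5, 102.7]
eef_rot: [3.141, 0.0, 2.671]
wrist_force: [-0.2, 0.0, -1.0]
finger_gap: 33.7
finger_force: 12.0
```

```bash
python3 -c "
from h import *
go(470,90,70,78.7)"
```

```text
yaw 153.03 shift [-0.0518 -0.1078  0.0327] turn 1.2972
```

>>> move_arm:
  moves:
    - [-0.013,-0.027,0.0,0.13]
    - [-0.026,-0.054,0.0,0.26]
    - [-0.039,-0.081,0.0,0.39]
    - [-0.0518,-0.1078,0.01,0.52]
    - [-0.0518,-0.1078,0.02,0.65]
    - [-0.0518,-0.1078,0.03,0.78]
    - [-0.0518,-0.1078,0.03,0.91]
    - [-0.0518,-0.1078,0.03,1.04]
    - [-0.0518,-0.1078,0.03,1.17]
    - [-0.0518,-0.1078,0.03,1.297]
    - [-0.0518,-0.1078,0.03,1.297]
    - [-0.0518,-0.1078,0.03,1.297]

```text
clock: 5.65
eef_pos: [469.6, 90.0, 72.1]
eef_rot: [-3.14, 0.0, 1.378]
wrist_force: [0.8, 1.0, -0.6]
finger_gap: 34.4
finger_force: 12.0
```

```bash
python3 -c "
from h import *
go(470,90,31,78.7)
b=cam('side'); cv2.imwrite('pics/s2.png',cv2.resize(b['frame'][170:320,170:370],None,fx=3,fy=3))"
```

```text
yaw 78.93 shift [0.0001 0.0004 0.0411] turn 0.004
```

View pics/s2.png

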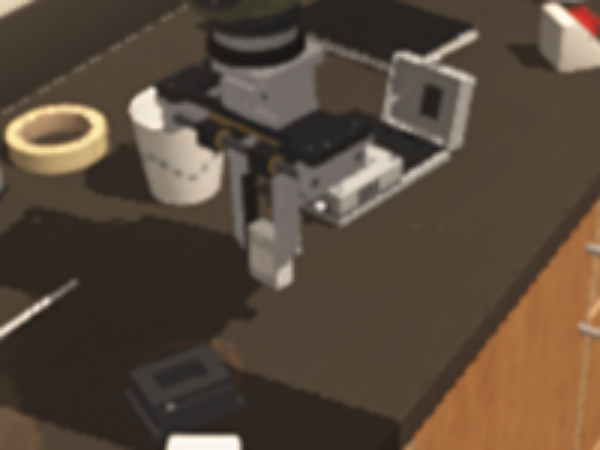

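The crop shows the pack held upright between the fingers at (270,255), clear of the counter. I'll touch it down.

>>> move_arm:
  moves:
    - [0,0,0.02,0.004]
    - [0,0,0.034,0.004]
    - [0,0,0.04,0.004]
    - [0,0,0.042,0.004]
    - [0,0,0.043,0.004]
    - [0,0,0.044,0.004]
    - [0,0,0.044,0.004]
  squeeze: 6

```text
clock: 6.4
eef_pos: [470.3, 90.0, 29.1]
eef_rot: [3.141, -0.0, 1.37]
wrist_force: [-0.7, -0.3, -0.3]
finger_gap: 33.9
finger_force: 6.0
```

>>> move_arm:
  moves:
    - [0,0,0.001,0]
    - [0,0,0.002,0]
    - [-0.0035,0,0.002,0]
    - [-0.007,0,0.002,0]
    - [-0.0105,0,0.002,0]
    - [-0.014,0,0.002,0]
    - [-0.0175,0,0.002,0]
    - [-0.0205,0,0.003,0]
    - [-0.0205,0,0.003,0]
  squeeze: 5

```text
clock: 7.3
eef_pos: [465.9, 69.4, 25.8]
eef_rot: [-3.142, 0.0, 1.37]
wrist_force: [-0.6, -0.6, 4.1]
finger_gap: 33.8
finger_force: 5.0
```

```bash
python3 -c "
from h import *
b=cam('side'); cv2.imwrite('pics/s3.png',cv2.resize(b['frame'][210:290,220:300],None,fx=6,fy=6))"
```

```text
(no output)
```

View pics/s3.png

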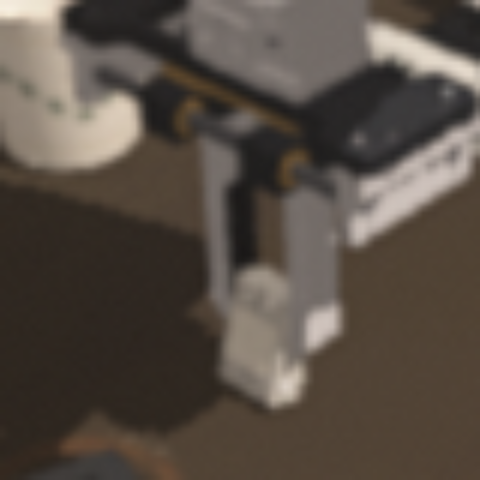

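The pack at (260,335) leans away with its broad face tilting up, so it's pivoting as intended. I'll carry on along the arc.

>>> move_arm:
  moves:
    - [-0.0035,0,0.001,0]
    - [-0.0067,0,0.0027,0]
    - [-0.0097,0,0.0044,0]
    - [-0.0125,0,0.0066,0]
    - [-0.0152,0,0.0088,0]
    - [-0.0178,0,0.011,0]
    - [-0.0198,0,0.0138,0]
    - [-0.0218,0,0.0167,0]
    - [-0.0238,0,0.0195,0]
    - [-0.0255,0,0.0215,0]
    - [-0.027,0,0.0225,0]
    - [-0.027,0,0.0225,0]

```text
clock: 8.55
eef_pos: [460.3, 43.4, 3.0]
eef_rot: [-3.141, 0.0, 1.37]
wrist_force: [0.9, -0.1, -0.6]
finger_gap: 34.1
finger_force: 5.0
```

```bash
python3 -c "
from h import *
b=cam('side'); cv2.imwrite('pics/s4.png',cv2.resize(b['frame'][200:290,220:310],None,fx=6,fy=6))
P=pts(b)[200:290,220:310].reshape(-1,3)
q=P[(abs(P[:,0]-465)<14)&(P[:,1]>20)&(P[:,1]<130)&(P[:,2]>4)&(P[:,2]<60)]
i=np.argsort(q[:,1]); print(q[i][::6].round(0))"
```

```text
[[477.  35.  47.]
 [476.  36.  57.]
 [477.  40.  53.]
 [474.  41.  36.]
 [475.  42.  58.]
 [478.  43.  41.]
 [466.  44.  31.]
 [467.  46.  35.]
 [479.  47.  50.]
 [457.  48.  33.]
 [465.  50.  34.]
 [461.  51.  33.]
 [454.  52.  34.]
 [459.  54.  33.]
 [474.  56.  32.]
 [460.  58.  32.]
 [465.  59.  31.]
 [464.  61.  26.]
 [460.  63.  25.]
 [456.  64.  27.]
 [473.  66.  23.]
 [460.  67.  25.]
 [462.  68.  25.]
 [465.  70.  25.]
 [472.  72.  24.]
 [478.  73.  19.]
 [474.  74.  18.]
 [455.  76.  20.]
 [479.  77.  18.]
 [479.  78.  12.]
 [474.  79.  18.]
 [453.  80.   5.]
 [451.  82.  16.]
 [466.  83.  14.]
 [452.  85.  14.]]
```

View pics/s4.png

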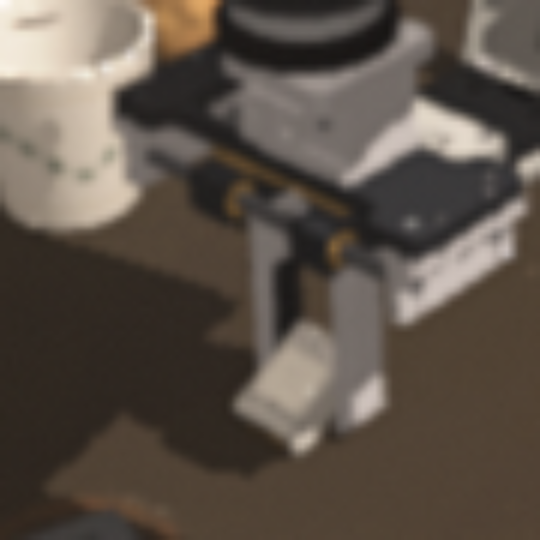

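The pack stopped at about 60° of tilt, with the contact edge on the counter near y≈83 and the top face rising from z≈14 to z≈34. I'll ease the jaws open a fraction so it settles between them.

>>> move_arm:
  moves:
    - [0,0,0,0]
    - [0,0,0,0]
    - [0,0,0,0]
  jaw: 0.034
  squeeze: 3

```text
clock: 8.9
eef_pos: [460.5, 43.5, 3.3]
eef_rot: [-3.141, 0.0, 1.37]
wrist_force: [-0.8, 0.1, -0.1]
finger_gap: 34.2
finger_force: 0.2
```

>>> move_arm:
  moves:
    - [0,0,0,0]
    - [0,0,0,0]
    - [0,0,0,0]
  jaw: 0.0345

```text
clock: 9.2
eef_pos: [460.6, 43.5, 3.3]
eef_rot: [3.142, -0.0, 1.37]
wrist_force: [0.1, 0.4, -0.4]
finger_gap: 34.5
finger_force: 0.0
```

```bash
cat > look.py <<'E'
from h import *
def prof(x0=465):
    b=cam('side')
    P=pts(b)[200:290,220:310].reshape(-1,3)
    q=P[(abs(P[:,0]-x0)<14)&(P[:,1]>20)&(P[:,1]<130)&(P[:,2]>4)&(P[:,2]<60)]
    q=q[np.argsort(q[:,1])]
    for y in range(20,120,8):
        k=q[(q[:,1]>=y)&(q[:,1]<y+8)]
        if len(k): print(y,len(k),k[:,2].mean().round(1),k[:,2].min().round(1))
E
python3 -c "
from look import *
prof()"
```

```text
20 2 18.0 17.6
28 15 30.9 16.2
36 39 30.5 15.3
44 30 25.2 15.7
52 19 17.6 15.1
60 19 17.4 15.6
68 41 13.4 4.0
76 8 10.7 4.9
```

The pack lies flat (top z≈17.5). I'll open, lift and measure it.

>>> move_arm:
  moves:
    - [0,0,0,0]
    - [0,0,0,0]
    - [0,0,-0.03,0]
    - [0,0,-0.07,0]
    - [-0.03,0,-0.11,0]
    - [-0.07,0,-0.12,0]
    - [-0.11,0,-0.12,0]
    - [-0.11,0,-0.12,0]
  jaw: 0.056

```text
clock: 10.05
eef_pos: [438.1, -67.4, 123.8]
eef_rot: [3.14, 0.0, 1.366]
wrist_force: [0.4, 0.7, -0.4]
finger_gap: 55.9
finger_force: 0.0
```

```bash
python3 - <<'E'
from h import *
for n in('top','side'):
    c=cam(n); P=pts(c)
    m=(abs(P[...,0]-465)<60)&(P[...,1]>5)&(P[...,1]<110)&(P[...,2]>12)&(P[...,2]<26)
    m&=c['frame'].min(2)>70
    m=cv2.morphologyEx(m.astype(np.uint8),cv2.MORPH_OPEN,np.ones((2,2)))
    k=max(cv2.findContours(m,cv2.RETR_EXTERNAL,cv2.CHAIN_APPROX_NONE)[0],key=cv2.contourArea)
    f=np.zeros_like(m); cv2.drawContours(f,[k],-1,1,-1); f=f.astype(bool)
    print(n,f.sum(),P[f].mean(0).round(1),cv2.minAreaRect(cast(c,k.reshape(-1,2).astype(float),18)[:,:2].astype(np.float32)),cv2.minAreaRect(P[f][:,:2].astype(np.float32)))
    x,y,w,h=cv2.boundingRect(k); print(x,y,w,h)
    if n=='side': cv2.imwrite('pics/s5.png',cv2.resize(c['frame'][200:290,220:310],None,fx=5,fy=5))
    else: cv2.imwrite('pics/t5.png',cv2.resize(c['frame'][200:290,180:270],None,fx=5,fy=5))
E
python3 -c "
import cv2,numpy as np
cv2.imwrite('pics/m5.png',np.hstack([cv2.imread('pics/s5.png')[:, :395],cv2.imread('pics/t5.png')[:, :395]]))"
```

```text
top 95 [450.4  51.3  87.2] ((458.7250671386719, 59.494930267333984), (22.635969161987305, 33.437408447265625), 75.91738891601562) ((435.77716064453125, 29.709980010986328), (103.45548248291016, 35.573524475097656), 52.32204818725586)
211 243 11 13
side 164 [452.6  57.1  19.9] ((454.0696716308594, 55.36783218383789), (50.86178970336914, 37.23923110961914), 78.51371765136719) ((229.82833862304688, 411.93768310546875), (51.842933654785156, 905.7973022460938), 32.01328659057617)
263 259 21 14
```

View pics/m5.png

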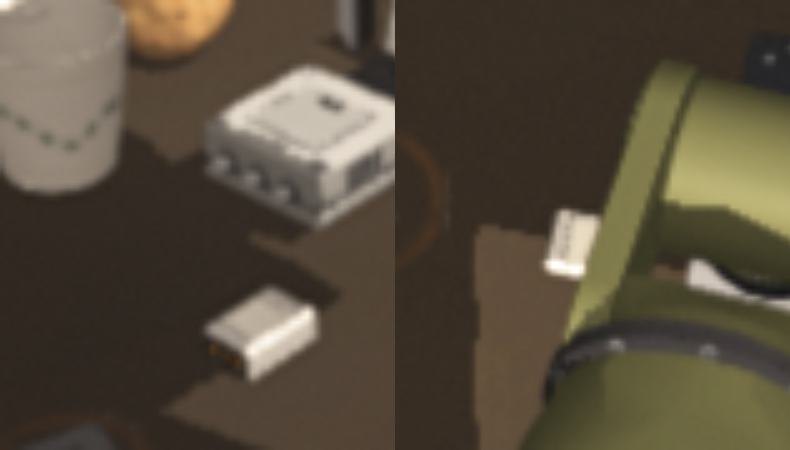

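The side crop shows the pack flat at about (262,330), brass contacts facing left (+y), parallel to the meter. The arm hides part of it from above, so I'll move the arm aside for a clean top measurement.

>>> move_arm:
  moves:
    - [-0.04,0,-0.02,0]
    - [-0.09,0,-0.02,0]
    - [-0.14,0,-0.02,0]
    - [-0.18,0,-0.02,0]
    - [-0.22,0,-0.02,0]
    - [-0.22,0,-0.02,0]

```text
clock: 10.75
eef_pos: [394.4, -282.2, 142.8]
eef_rot: [-3.141, 0.0, 1.368]
wrist_force: [1.3, 0.7, 0.0]
finger_gap: 56.0
finger_force: 0.0
```

```bash
python3 - <<'E'
from h import *
res={}
c=cam('top'); P=pts(c); s=cam('side'); Q=pts(s)
def f(c,P,n,z,lo,ctr,r,zt):
    m=(np.hypot(P[...,0]-ctr[0],P[...,1]-ctr[1])<r)&(abs(P[...,2]-z)<zt)
    m&=c['frame'].min(2)>lo
    k=max(cv2.findContours(m.astype(np.uint8),cv2.RETR_EXTERNAL,cv2.CHAIN_APPROX_NONE)[0],key=cv2.contourArea)
    g=np.zeros(m.shape,np.uint8); cv2.drawContours(g,[k],-1,1,-1); v,u=np.nonzero(g)
    q=cast(c,np.c_[u,v].astype(float),z)[:,:2]
    print(n,len(q),'cen',q.mean(0).round(1),[np.round(t,1) for t in cv2.minAreaRect(q.astype(np.float32))])
for lo in(60,90,120):
  f(c,P,'top pack',18,lo,(461,50),45,7); f(s,Q,'side pack',18,lo,(461,50),45,5)
f(c,P,'top shell',38,60,(524,-111),70,6); f(s,Q,'side shell',38,60,(524,-111),70,5)
E
```

```text
top pack 218 cen [458.6  48.7] [array([458.4,  48.7]), array([50.5, 34.3]), np.float64(78.6)]
side pack 162 cen [458.9  53.2] [array([458.6,  53.4]), array([51.8, 37.5]), np.float64(76.8)]
top pack 218 cen [458.6  48.7] [array([458.4,  48.7]), array([50.5, 34.3]), np.float64(78.6)]
side pack 155 cen [458.8  52.1] [array([458.2,  51.5]), array([47.9, 37.5]), np.float64(77.1)]
top pack 208 cen [458.3  48.2] [array([458.6,  48.2]), array([49.7, 33.7]), np.float64(78.6)]
side pack 130 cen [459.4  49.4] [array([458. ,  50.3]), array([45.6, 35.8]), np.float64(79.9)]
top shell 1057 cen [ 523.1 -110.9] [array([ 523.3, -111.9]), array([94.1, 91.7]), np.float64(79.0)]
side shell 536 cen [ 522.7 -103.8] [array([ 523.1, -103.9]), array([96.8, 95.1]), np.float64(79.0)]
```

```bash
python3 -c "
from h import *
go(461.8,49,90,78.6)"
```

```text
yaw 78.47 shift [ 3.35e-01 -1.00e-04  5.30e-02] turn -0.0023
```

>>> move_arm:
  moves:
    - [0.05,0,0,0]
    - [0.1,0,0,0]
    - [0.15,0,0,0]
    - [0.2,0,0.0,0]
    - [0.25,0,0.02,-0.002]
    - [0.3,0,0.04,-0.002]
    - [0.335,0,0.053,-0.002]
    - [0.335,0,0.053,-0.002]
    - [0.335,0,0.053,-0.002]
    - [0.335,0,0.053,-0.002]
    - [0.335,0,0.053,-0.002]

```text
clock: 11.95
eef_pos: [461.6, 47.8, 90.8]
eef_rot: [3.141, -0.0, 1.371]
wrist_force: [-0.3, 0.7, 0.8]
finger_gap: 55.9
finger_force: 0.0
```

```bash
python3 -c "
from h import *
go(461.8,49,4,78.6)"
```

```text
yaw 78.54 shift [ 0.0012 -0.0002  0.0868] turn -0.001
```

>>> move_arm:
  moves:
    - [0.001,0,0.03,0]
    - [0.001,0,0.06,0]
    - [0.001,0,0.078,0]
    - [0.001,0,0.0865,0]
    - [0.001,0,0.0865,0]
    - [0.001,0,0.0865,0]

```text
clock: 12.55
eef_pos: [462.3, 49.0, 4.6]
eef_rot: [3.14, -0.0, 1.371]
wrist_force: [0.3, 0.6, -0.5]
finger_gap: 56.0
finger_force: 0.0
```

>>> move_arm:
  moves:
    - [0,0,0,0]
    - [0,0,0,0]
    - [0,0,0,0]
    - [0,0,0,0]
    - [0,0,0,0]
    - [0,0,0,0]
    - [0,0,0,0]
  jaw: 0.028
  squeeze: 15

```text
clock: 13.25
eef_pos: [462.0, 49.4, 4.2]
eef_rot: [3.141, -0.0, 1.372]
wrist_force: [-1.4, -0.3, 6.8]
finger_gap: 34.0
finger_force: 15.0
```

>>> move_arm:
  moves:
    - [0,0,-0.01,0]
    - [0,0,-0.03,0]
    - [0,0,-0.06,0]
    - [0,0,-0.085,0]
    - [0,0,-0.085,0]
    - [0,0,-0.085,0]

```text
clock: 13.85
eef_pos: [461.7, 49.4, 88.9]
eef_rot: [3.141, -0.0, 1.372]
wrist_force: [0.1, -0.3, 0.4]
finger_gap: 33.7
finger_force: 15.0
```

```bash
python3 -c "
from h import *
p=manip.read_state()['eef_pos']; go(p[0]+48.6,p[1]-241.9,90,78.8)"
```

```text
yaw 78.6 shift [-0.2275  0.0955 -0.0011] turn -0.0035
```

>>> move_arm:
  moves:
    - [-0.045,0.019,0,0]
    - [-0.09,0.038,0,0]
    - [-0.135,0.057,0,0]
    - [-0.18,0.076,0,0]
    - [-0.21,0.088,0,-0.003]
    - [-0.2275,0.0955,0,-0.003]
    - [-0.2275,0.0955,0,-0.003]
    - [-0.2275,0.0955,0,-0.003]
    - [-0.2275,0.0955,0,-0.003]

```text
clock: 14.75
eef_pos: [510.3, -191.1, 88.5]
eef_rot: [-3.141, -0.0, 1.376]
wrist_force: [-0.5, 1.6, -0.1]
finger_gap: 33.9
finger_force: 15.0
```

```bash
python3 - <<'E'
from h import *
go(510.3,-192.5,45,78.8)
b=cam('side');c=cam('top'); k=lambda i,s:cv2.resize(i,None,fx=s,fy=s)
A=k(b['frame'][160:260,240:340],5)[:,:400]; B=k(c['frame'][195:265,250:350],5)
B=cv2.copyMakeBorder(B,0,150,0,0,cv2.BORDER_CONSTANT)[:,100:500]
cv2.imwrite('pics/m6.png',np.hstack([A,B]))
E
```

```text
yaw 78.85 shift [-0.0014  0.0004  0.0435] turn 0.0008
```

View pics/m6.png

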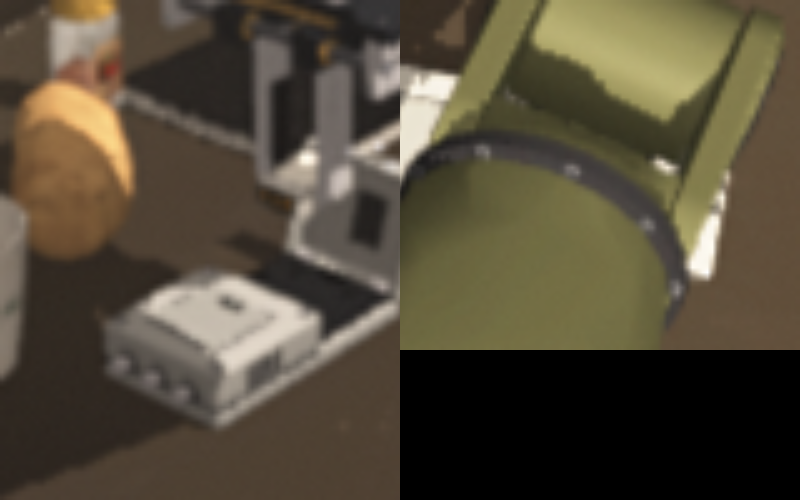

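The crop shows the pack held above the bay at (290,185), with the cover behind it. The arm covers the top view. I'll descend while watching the force.

>>> move_arm:
  moves:
    - [-0.001,0.0005,0.02,0]
    - [-0.001,0.0005,0.04,0]
    - [-0.001,0.0005,0.05,0]
    - [-0.001,0.0005,0.053,0]
    - [-0.001,0.0005,0.055,0]
    - [-0.001,0.0005,0.055,0]

```text
clock: 15.45
eef_pos: [511.0, -193.6, 34.3]
eef_rot: [3.141, 0.0, 1.375]
wrist_force: [-0.4, 0.0, -0.6]
finger_gap: 33.5
finger_force: 15.0
```

>>> move_arm:
  moves:
    - [0,0,0.002,0]
    - [0,0,0.004,0]
    - [0,0,0.006,0]
    - [0,0,0.008,0]
    - [0,0,0.008,0]

```text
clock: 15.95
eef_pos: [510.6, -193.6, 25.5]
eef_rot: [-3.141, -0.0, 1.375]
wrist_force: [0.0, -0.0, -0.2]
finger_gap: 33.9
finger_force: 15.0
```

>>> move_arm:
  moves:
    - [0,0,0.0015,0]
    - [0,0,0.003,0]
    - [0,0,0.004,0]
    - [0,0,0.005,0]
    - [0,0,0.005,0]

```text
clock: 16.45
eef_pos: [510.6, -193.6, 20.6]
eef_rot: [-3.141, -0.0, 1.375]
wrist_force: [0.3, -0.3, 0.0]
finger_gap: 33.8
finger_force: 15.0
```

>>> move_arm:
  moves:
    - [0,0,0.001,0]
    - [0,0,0.002,0]
    - [0,0,0.0025,0]
    - [0,0,0.003,0]
    - [0,0,0.003,0]

```text
clock: 16.95
eef_pos: [510.7, -193.6, 18.2]
eef_rot: [-3.142, -0.0, 1.375]
wrist_force: [-3.4, 1.6, 7.0]
finger_gap: 34.1
finger_force: 15.0
```

Contact came at TCP z=18.2, which is floor level, so the pack is seated. I'll release, lift straight up and check.

>>> move_arm:
  moves:
    - [0,0,0,0]
    - [0,0,0,0]
    - [0,0,0,0]
    - [0,0,-0.02,0]
    - [0,0,-0.05,0]
    - [0,0,-0.09,0]
    - [0,0,-0.13,0]
    - [0,0,-0.13,0]
  jaw: 0.05

```text
clock: 17.75
eef_pos: [512.7, -194.5, 153.0]
eef_rot: [3.133, 0.002, 1.375]
wrist_force: [-0.1, 0.1, -0.3]
finger_gap: 49.8
finger_force: 0.0
```

```bash
python3 - <<'E'
from h import *
b=cam('side'); Q=pts(b)
t=np.radians(78.8); ex=np.array([np.cos(t),np.sin(t)]); ey=np.array([-ex[1],ex[0]])
o=np.array([510.7,-193.6])+45*ex   # meter origin in robot frame
L=Q[...,:2]-o; l=np.stack([L@ex,L@ey,Q[...,2]],-1)
m=(abs(l[...,1])<15)&(l[...,0]>-85)&(l[...,0]<0)&(l[...,2]>5)&(l[...,2]<50)
k=l[m]
for x in range(-84,0,6):
    s=k[(k[:,0]>=x)&(k[:,0]<x+6)]
    if len(s): print(x,len(s),np.percentile(s[:,2],[10,50,90]).round(1))
# cover
m=(abs(l[...,1])<40)&(l[...,0]>-140)&(l[...,0]<-60)&(l[...,2]>45)&(l[...,2]<100)
k=l[m]; 
for z in range(45,100,8):
    s=k[(k[:,2]>=z)&(k[:,2]<z+8)]
    if len(s): print('z',z,len(s),np.percentile(s[:,0],[10,50,90]).round(1))
cv2.imwrite('pics/s7.png',cv2.resize(b['frame'][175:250,250:350],None,fx=6,fy=6))
E
```

```text
-84 1 [14.2 14.2 14.2]
-78 1 [15.7 15.7 15.7]
-72 3 [29.9 30.7 31. ]
-66 8 [29.7 31.1 32.3]
-60 8 [25.6 32.1 33.2]
-54 11 [29.3 31.4 32.7]
-48 11 [29.4 30.7 31.5]
-42 9 [28.2 30.4 31.8]
-36 8 [30.1 31.1 32.4]
-30 10 [30.  30.4 32.6]
-24 19 [26.1 29.9 32.1]
-18 1 [27.1 27.1 27.1]
-6 6 [35.4 36.  38.1]
z 45 46 [-111.8 -108.3 -105.2]
z 53 49 [-114.1 -110.5 -107.1]
z 61 46 [-116.1 -113.1 -110.7]
z 69 29 [-116.6 -114.4 -112.2]
z 77 37 [-118.1 -112.  -101.6]
z 85 19 [-106.7 -103.2  -99.7]
```

View pics/s7.png

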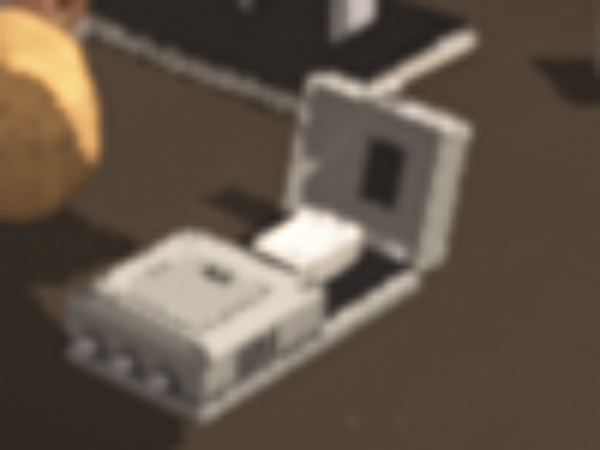

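The crop shows the pack lying flat in the bay at (305,245), with top z≈31 and local x from −72 to −20, and the cover open behind it. Profile slope puts the cover at about 1.83 rad. Next I'll close the jaws, go behind the cover, and push it over.

>>> move_arm:
  moves:
    - [-0.03,0,0,0]
    - [-0.07,0,0,0]
    - [-0.105,0,0,0]
    - [-0.105,0,0.03,0]
    - [-0.105,0,0.06,0]
    - [-0.105,0,0.085,0]
    - [-0.105,0,0.095,0]
    - [-0.105,0,0.095,0]
    - [-0.105,0,0.095,0]
  jaw: 0.0

```text
clock: 18.7
eef_pos: [490.5, -296.8, 53.3]
eef_rot: [3.141, 0.0, 1.375]
wrist_force: [-0.2, -0.0, -0.2]
finger_gap: 0.4
finger_force: 0.0
```

```bash
cat > loc.py <<'E'
from h import *
t=np.radians(78.8); ex=np.array([np.cos(t),np.sin(t)]); ey=np.array([-ex[1],ex[0]]); o=np.array([510.7,-193.6])+45*ex
def loc(): s=manip.read_state(); p=s['eef_pos']; d=p[:2]-o; print('local',(d@ex).round(1),(d@ey).round(1),p[2].round(1),'F',np.round(s['wrist_force'],1),s['clock'])
def world(x,y): print(o+x*ex+y*ey)
loc()
E
python3 loc.py
```

```text
local -150.1 -0.3 53.3 F [-0.2 -0.  -0.2] 18.7
```

>>> move_arm:
  moves:
    - [0.005,0,-0.012,0]
    - [0.012,0,-0.019,0]
    - [0.018,0,-0.02,0]
    - [0.024,0,-0.02,0]
    - [0.032,0,-0.023,0]
    - [0.039,0,-0.026,0]
    - [0.047,0,-0.028,0]
    - [0.056,0,-0.029,0]
    - [0.056,0,-0.029,0]

```text
clock: 19.6
eef_pos: [501.4, -240.6, 81.8]
eef_rot: [-3.142, -0.0, 1.376]
wrist_force: [-0.8, 0.4, -0.3]
finger_gap: 0.3
finger_force: 0.0
```

>>> move_arm:
  moves:
    - [0.007,0,0.0,0]
    - [0.014,0,0.001,0]
    - [0.02,0,0.002,0]
    - [0.026,0,0.004,0]
    - [0.032,0,0.006,0]
    - [0.038,0,0.009,0]
    - [0.043,0,0.013,0]
    - [0.048,0,0.017,0]
    - [0.053,0,0.022,0]
    - [0.053,0,0.022,0]

```text
clock: 20.6
eef_pos: [511.2, -189.0, 58.9]
eef_rot: [-3.14, -0.0, 1.375]
wrist_force: [0.5, -0.1, 0.8]
finger_gap: 0.8
finger_force: 0.0
```

```bash
python3 - <<'E'
from loc import *
b=cam('side'); Q=pts(b); L=Q[...,:2]-o; l=np.stack([L@ex,L@ey,Q[...,2]],-1)
m=(l[...,1]>15)&(l[...,1]<45)&(l[...,0]>-120)&(l[...,0]<0)&(l[...,2]>5)&(l[...,2]<110); k=l[m]
for x in range(-110,0,8):
    s=k[(k[:,0]>=x)&(k[:,0]<x+8)]
    if len(s): print(x,len(s),np.percentile(s[:,2],[10,50,90]).round(1))
cv2.imwrite('pics/s8.png',cv2.resize(b['frame'][165:250,250:350],None,fx=6,fy=6))
E
```

```text
local -40.4 0.4 58.9 F [ 0.5 -0.1  0.8] 20.6
-94 2 [35.2 35.5 35.9]
-86 10 [11.2 36.6 38.6]
-78 14 [15.3 40.5 41.4]
-70 12 [12.4 34.2 43.2]
-62 17 [11.  14.5 47. ]
-54 24 [12.7 26.  49.8]
-46 23 [12.5 15.6 53.6]
-38 25 [12.7 18.5 55.7]
-30 27 [12.7 23.6 57.9]
-22 53 [30.3 52.6 60.6]
-14 20 [14.3 44.9 50.1]
-6 11 [31.7 35.  37.9]
```

View pics/s8.png

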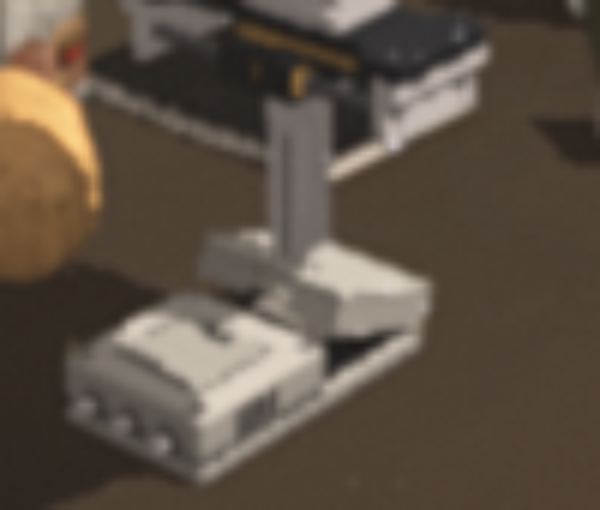

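The crop shows the cover swung over the bay with the fingers on it at (300,245), at about 0.36 rad. I'll shift toward the free edge and press down.

>>> move_arm:
  moves:
    - [0,0,-0.01,0]
    - [0.01,0,-0.01,0]
    - [0.02,0,-0.008,0]
    - [0.02,0,-0.003,0]
    - [0.02,0,0.002,0]
    - [0.02,0,0.006,0]
    - [0.02,0,0.01,0]
    - [0.02,0,0.013,0]
    - [0.02,0,0.016,0]
    - [0.02,0,0.018,0]

```text
clock: 21.65
eef_pos: [515.8, -169.7, 42.2]
eef_rot: [3.141, -0.001, 1.375]
wrist_force: [-0.9, 4.8, 7.4]
finger_gap: 0.4
finger_force: 3.3
```

>>> move_arm:
  moves:
    - [0,0,0.001,0]
    - [0,0,0.002,0]
    - [0,0,0.0028,0]
    - [0,0,0.0035,0]
    - [0,0,0.0035,0]

```text
clock: 22.15
eef_pos: [515.3, -170.2, 38.3]
eef_rot: [-3.141, 0.0, 1.375]
wrist_force: [-0.9, 0.7, 2.1]
finger_gap: 0.5
finger_force: 1.3
```

>>> move_arm:
  moves:
    - [0,0,0.001,0]
    - [0,0,0.0015,0]
    - [0,0,0.0015,0]

```text
clock: 22.45
eef_pos: [515.6, -170.3, 38.0]
eef_rot: [3.141, 0.0, 1.375]
wrist_force: [-6.6, 1.2, 17.1]
finger_gap: 0.3
finger_force: 8.6
```

>>> move_arm:
  moves:
    - [0,0,-0.02,0]
    - [0,0,-0.05,0]
    - [0,0,-0.1,0]
    - [-0.03,0,-0.12,0]
    - [-0.07,0,-0.12,0]
    - [-0.12,0,-0.12,0]
    - [-0.17,0,-0.12,0]
    - [-0.21,0,-0.12,0]
    - [-0.21,0,-0.12,0]
    - [-0.21,0,-0.12,0]

```text
clock: 23.45
eef_pos: [474.0, -376.4, 156.2]
eef_rot: [-3.141, -0.001, 1.373]
wrist_force: [-0.5, 0.4, -0.1]
finger_gap: 0.7
finger_force: 0.0
```

```bash
python3 - <<'E'
from loc import *
b=cam('side'); Q=pts(b); L=Q[...,:2]-o; l=np.stack([L@ex,L@ey,Q[...,2]],-1)
m=(abs(l[...,1])<38)&(l[...,0]>-90)&(l[...,0]<80)&(l[...,2]>25); k=l[m]
for x in range(-85,40,10):
    s=k[(k[:,0]>=x)&(k[:,0]<x+10)]
    if len(s): print(x,len(s),np.median(s[:,2]).round(1))
A=np.load('side0.npy')
for n,(x,y) in {'mug':(677,-46)}.items(): pass
cv2.imwrite('pics/s9.png',cv2.resize(b['frame'][150:325,120:330],None,fx=3.4,fy=3.4))
E
```

```text
local -231.4 0.5 156.2 F [-0.5  0.4 -0.1] 23.45
-85 34 36.5
-75 36 37.2
-65 36 37.4
-55 39 37.3
-45 40 37.2
-35 39 37.0
-25 39 37.4
-15 49 37.2
-5 37 37.4
5 46 37.5
15 44 37.9
25 40 37.3
35 40 37.9
```

View pics/s9.png

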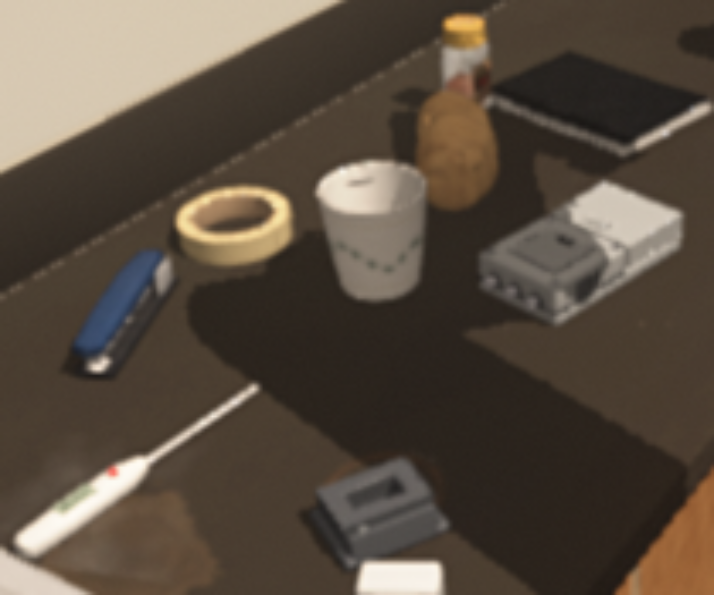

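The crop shows the cover shut flush with the shell at (620,235), flat at z≈37 along its length. The charger is empty, and the mug and thermometer are unmoved.

```bash
python3 -c "
from cell import manip
print(manip.sign_off())"
```

```text
the job is handed in; nothing more can be done
None
```

The job is handed in: the pack is flat in the bay, contact end to the spring contacts, the cover is shut flush, and the mug, timer and thermometer were never touched; while being tipped flat on the counter, the pack settled its last 30° or so between slightly opened jaws, not in a firm grip.

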